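Hold the shaker platform over its bosses, ready for the screws

TASK

Lift the steel canister off the shaker by its handle and stand it upright on the cork mat, wholly on the mat; set it down, do not drop it. Then pick up the shaker's platform plate by its handle and hold it level over the shaker, hovering about 15 mm above the four bosses without touching them, with each of its holes squarely over a threaded hole, so that a colleague can start the screws; finish while still holding it there, motionless. Leave everything else on the bench where it is.

Things in the scene. Friction and masses are not known exactly. Their poses are not given: they have to be found in the camera images.
- shaker: Bench shaker, platform off, fixed: grey box 220 (x) x 200 (y) mm, flat deck 80 above the bench. Four aluminium bosses, 20 across, stand 10 proud of the deck (tops at 90) at x = +-65, y = +-55, each with a 6 mm threaded hole in its top. Origin: centre of its underside, on the bench; z up. Pattern same after a half turn.
- plate: Loose aluminium platform plate 160 (x) x 140 (y) x 5 mm, about 0.35 kg, flat on the bench on one side of the shaker. 14 mm holes at x = +-65, y = +-55. Origin: centre of its underside; z up. Handle over its middle: flat steel bar along x, 80 long, 12 thick (y), from 30 to 46 above the origin, on legs at x = +-34, open between; grip it across y. Half turn makes no difference.
- canister: Lidded steel canister, 66 mm across (lid 69, its top at 102), about 0.4 kg, standing on the shaker's deck between the bosses. Origin: centre of its underside; z up. Carrying handle over the lid: flat black bar along x, 64 long, 12 thick (y), from 138 to 152 above the origin, on thin legs at x = +-27, open between; grip it across y.
- mat: Square cork mat 150 x 150 mm, 5 thick, fixed on the bench on the other side of the shaker. Origin: centre of its underside, on the bench; z up.
- hole0 (a point): centre of the platform's hole at its +x +y corner, on the underside
- hole1 (a point): centre of the platform's hole at its +x -y corner, on the underside
- hole2 (a point): centre of the platform's hole at its -x -y corner, on the underside
- hole3 (a point): centre of the platform's hole at its -x +y corner, on the underside
- thread0 (a point): centre of the threaded hole in the shaker's boss at its +x +y corner, on the boss top
- thread1 (a point): centre of the threaded hole in the shaker's boss at its +x -y corner, on the boss top
- thread2 (a point): centre of the threaded hole in the shaker's boss at its -x -y corner, on the boss top
- thread3 (a point): centre of the threaded hole in the shaker's boss at its -x +y corner, on the boss top
- screwdriver: bystander: screwdriver with black handle, about 190 long, lying beyond the shaker (mm); origin under its middle
- dish: bystander: small open steel dish, 68 across, 22 high (mm); origin at its underside
- vial: bystander: amber glass vial with black cap, 36 across, 75 high (mm); origin at its underside
- wash_bottle: bystander: white plastic bottle, 68 across, 190 high (mm); origin at its underside
- beaker: bystander: glass beaker, 70 across, 90 high (mm); origin at its underside
- tube_rack: bystander: small grey rack of white tubes, 70 x 50 x 34 high (mm); origin at its underside

How it is judged:
By the outcome, as a careful person would: the job done as asked, in the order asked, and still so for the second after the job is handed in, while the arm keeps its last pose, push and grip.
It also fails if it takes over 56 s, if anything falls off the work surface, if the arm or the gripper's body presses on something with over 40 N, if the wrist force passes 120 N, or if a joint passes its speed limit or range.

ROBOT

A 6-joint arm with a two-finger parallel gripper is mounted at the origin on the work surface. World frame = base frame: x ahead of the robot, y to its left, z up, the work surface at z = 0. Lengths are in mm, angles in degrees, forces in N, time in s.
With the tool pointing down it reaches from about 350 to 850 mm from the base axis. Payload 8.1 kg.
Tool frame: the origin (TCP) lies midway between the tips of the shut fingers; the grasp point (between the pads) lies 19 mm behind it (r.grip_point_offset is the distance from the TCP to the grasp point, in mm); z points along the fingers, y is the line along which they close (so a half turn about z gives the same grasp; the last joint's range is limited). The gripper opens to 85 mm and grips with 20 to 120 N. Pads are 22 mm wide; open, the fingers measure 114 mm over their backs; the gripper's body (76 mm by 85 mm) begins 54 mm behind the grasp point. The pads swing forward as they close: fully open they stand 13 mm farther back than shut.
Start: joints at [70.68, 7.471, 85.268, -0, 87.261, -4.893], TCP at [149.466, 581.089, 208.892] pointing down, gripper open.
Joint ranges: [-169.43, 169.43], [-51.17, 129.36], [1.28, 143.12], [-76.62, 256.62], [0, 156.53], [-152.29, 152.29]. Speed limits (degrees/s): [136.94, 136.94, 159.86, 180, 180, 180].

INTERFACE

Orientations are given as [roll, pitch, yaw] about the fixed x, y, z axes, in that order (R = Rz(yaw) Ry(pitch) Rx(roll)).
In Python, from bench import r gives the robot as it stands.
- The arm moves only by the shell command python3 -m inch 'ROWS' [FORCE]. ROWS is JSON, one flat list of numbers, 7 for each row, row after row: the shift along the world's x, y, z in m, then the turn, a rotation vector about the world's x, y, z in degrees, then the closure in counts, from 0 (fully open) to 255 (shut). A call has 1 to 10 rows; each row shifts and turns the commanded pose from where the row before left it; what a row does not reach is not made up. A row lasts 1/10 s, in which the tool goes at most 50 mm and 8.59 degrees, less where a joint would pass 70% of its speed; a pose out of reach is approached as far as the arm can. A call with a gripper value outside its range is refused whole. The fingers move at their own pace and stop on an object; FORCE is the grip in N (left out, the last holds). Time passes only in rows, so rows that do not move let the fingers close. It gives the time, the measured TCP pose, the force and the opening at its end, in the units of the state.
- r.sense(): the state, without advancing time (a new reading comes with each control period).
- r.snapshot(name): name is "scene" or "top"; returns (picture, depth): 420x560x3 uint8, red, green, blue; 420x560 float32, mm along the optical axis (not along the pixel's ray), 0 where there is no reading.
- r.get_calibration(name): a dict with "fovy" (degrees; the focal length in pixels is half the picture's height over the tangent of half this angle, whatever the lens; pixels are square), "cx", "cy" (the principal point, pixels), "position" and "rotation" of the camera in the world. Camera axes: x right, y up, looking along -z (the intrinsics and any distortion apply to the point x, -y, -z); pixel columns grow to the right and rows downward; lengths in mm; the calibration is good to about 2 mm. A picture is of the moment at which its call begins. get_calibration takes no time and is no camera call.
- r.hand_in(): hands the job in, once; it reports no verdict.
The state is a dict: "time": time; "joint_pos": joint angles; "qd": joint speeds; "joint_efforts": joint torques, N m; "tool_pos": TCP position; "tcp_rot": TCP orientation; "ft_force": force on the tool from outside, world axes, zero at the start; "wrist_torque": the same for the moment, N m; "finger_gap": finger opening in mm.
Only numpy, scipy, OpenCV 4.12 (cv2) and the standard library are available. Lean on these libraries where they do the work, as an engineer would, in place of code of your own. Each camera call takes 0.05 s, during which the arm holds its last target. There are 200 camera calls.

## Working session

There is one attempt and no reset: what is moved stays moved. The work goes in short steps, Python scripts to look and compute and a shell command to move; the robot and the scene stay as the last step left them, time stands still between calls to the robot, and variables do not carry over. Pictures are saved under pics/ and viewed, on a budget of 10 in all, crops included, one or two more only if the job needs it, and the job is handed in when it is done.

```bash
ls; mkdir -p pics; python3 - <<'E'
from bench import r
import cv2,numpy as np
for n in("scene","top"):
    p,d=r.snapshot(n); np.savez(f"{n}0.npz",p=p,d=d); cv2.imwrite(f"pics/{n}0.png",p[:,:,::-1])
    print(r.get_calibration(n))
print(r.sense())
E
```

```text
pics
{'fovy': 45.99646841586022, 'cx': 288.1534799465712, 'cy': 207.69174306352312, 'position': array([1171.23678743, -658.92543196, 1224.36959776]), 'rotation': array([37.23590728,  0.58230507, 40.16703982])}
{'fovy': 53.08955784816063, 'cx': 281.99010754119695, 'cy': 211.72970461462967, 'position': array([ 380.71128896,   14.64214267, 1220.58172853]), 'rotation': array([  9.56699786,  -1.08918361, -91.53772481])}
{'time': 0.1, 'joint_pos': array([ 7.06811954e+01,  7.51212223e+00,  8.53224656e+01, -2.86503445e-04,
        8.72606535e+01, -4.89335250e+00]), 'qd': array([-0.04042249, -0.09067414, -0.16858726, -0.00719155, -0.08299342,
       -0.00116304]), 'joint_efforts': array([ 2.78691732e-04, -5.70949030e+01, -5.01942623e+01, -2.27112687e-04,
        8.15882406e-03, -1.25097245e-05]), 'tool_pos': array([149.28193062, 580.59335523, 207.94087081]), 'tcp_rot': array([-1.79905081e+02, -7.83909906e-03,  1.65574555e+02]), 'ft_force': array([ 0.04517356, -0.82014173, -0.12861105]), 'wrist_torque': array([-9.56166057e-03,  1.38331901e-05, -5.87448562e-03]), 'finger_gap': 85.2598631993263}
```

View pics/scene0.png

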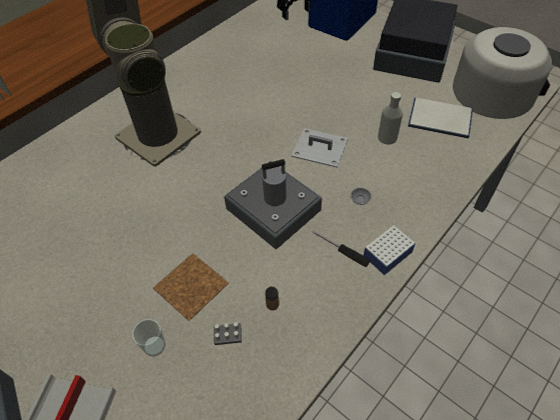

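View pics/top0.png

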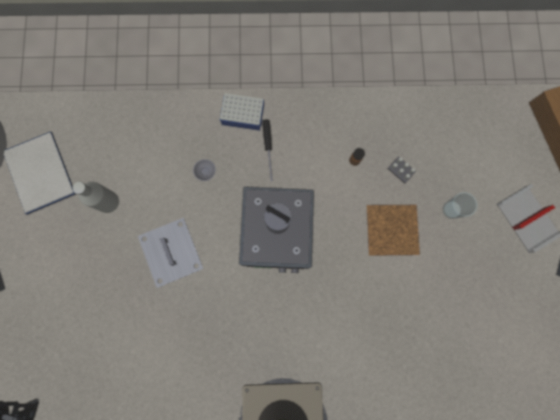

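The scene view shows the shaker at about (273,200), the plate at (320,147) and the mat at (190,286). In the top view the shaker is at (277,227), the plate at (169,252) and the mat at (393,230). Next I measure them in depth.

```bash
cat > h.py <<'E'
import numpy as np,cv2
from bench import r
from scipy.spatial.transform import Rotation as R
def cam(n):
    c=r.get_calibration(n); f=210/np.tan(np.radians(c["fovy"]/2))
    return f,c["cx"],c["cy"],np.array(c["position"]),R.from_euler('xyz',c["rotation"],degrees=True).as_matrix()
def ray(n,u,v):
    f,cx,cy,P,M=cam(n); u=np.asarray(u,float);v=np.asarray(v,float)
    return P,np.stack([(u-cx)/f,-(v-cy)/f,-np.ones_like(u)],-1)@M.T
def atz(n,u,v,z):
    P,D=ray(n,u,v); return P+D*((z-P[2])/D[...,2])[...,None]
def cloud(n,d):
    v,u=np.mgrid[:420,:560]; P,D=ray(n,u,v); X=P+D*d[...,None]; X[d==0]=np.nan; return X
def proj(n,X):
    f,cx,cy,P,M=cam(n); q=(np.asarray(X,float)-P)@M; return np.stack([cx+f*q[...,0]/-q[...,2],cy-f*q[...,1]/-q[...,2]],-1)
def rect(pts): # min-area rect of xy pts, mm
    return cv2.minAreaRect(pts[:,:2].astype(np.float32))
E
python3 - <<'E'
from h import *
for n in("scene","top"):
    a=np.load(n+"0.npz"); X=cloud(n,a["d"]); z=X[...,2]
    print(n)
    uv=lambda m:(X[m])
    for nm,c in dict(shaker=(277,235),plate=(169,252),mat=(393,230)).items():
        w=atz("top",c[0],c[1],{'shaker':80,'plate':5,'mat':5}[nm])
        near=np.hypot(X[...,0]-w[0],X[...,1]-w[1])<170
        print(nm,w.round(),"bench z",np.nanmedian(z[(np.hypot(X[...,0]-w[0],X[...,1]-w[1])>180)&(np.hypot(X[...,0]-w[0],X[...,1]-w[1])<230)&(abs(z)<20)]).round(2))
        bands={'shaker':[(74,84),(86,94),(170,190),(212,240)],'plate':[(2.5,9),(38,52)],'mat':[(3,8)]}[nm]
        for lo,hi in bands:
            m=near&(z>lo)&(z<hi)
            if m.sum()<4: print(lo,hi,m.sum());continue
            m8=m.astype(np.uint8)
            k,l,s,ce=cv2.connectedComponentsWithStats(m8)
            for i in range(1,k):
                if s[i,4]>5:
                    q=X[l==i]; print(lo,hi,s[i,4],'mean',q.mean(0).round(1),'rect',[np.round(t,1) for t in rect(q)])
E
```

```text
scene
shaker [508.   3.  80.] bench z 0.29
74 84 2525 mean [552.9 -14.3  79.4] rect [array([538. ,   2.3]), array([199.2, 220.4]), np.float64(85.7)]
86 94 31 mean [469.3 -48.2  89.5] rect [array([469.8, -47.6]), array([19.6, 22.2]), np.float64(32.2)]
86 94 27 mean [605.1  54.8  89.8] rect [array([604.9,  55.1]), array([14.7, 23.2]), np.float64(39.7)]
86 94 37 mean [567.4 -15.3  90.3] rect [array([564.3, -15.8]), array([58.5, 18.8]), np.float64(45.5)]
86 94 31 mean [598.1 -56.   90.1] rect [array([597.7, -56.2]), array([18.1, 20.1]), np.float64(56.1)]
170 190 350 mean [552.7  -1.6 181.6] rect [array([5.486e+02, 2.000e-01]), array([66.9, 62.7]), np.float64(56.6)]
212 240 146 mean [ 5.488e+02 -1.000e-01  2.281e+02] rect [array([546.9,   0.9]), array([61.7, 16.3]), np.float64(56.5)]
plate [475. 314.   5.] bench z 0.61
2.5 9 10 mean [407.6 445.9   4.3] rect [array([407.7, 445.2]), array([ 7.1, 44.3]), np.float64(50.0)]
2.5 9 10 mean [427.8 441.3   4. ] rect [array([429. , 443.8]), array([10.6, 40. ]), np.float64(22.0)]
2.5 9 6 mean [435.5 461.5   4.5] rect [array([433.6, 461.2]), array([ 
[... 8564 characters left out ...]
1.6]), array([ 1.9, 16.3]), np.float64(33.1)]
2.5 9 6 mean [368.9 260.    3.2] rect [array([369.3, 259.9]), array([8.4, 5.6]), np.float64(88.4)]
2.5 9 7 mean [351.4 418.9   3.2] rect [array([351. , 419.9]), array([ 3.7, 14.6]), np.float64(17.0)]
2.5 9 9 mean [319.3 340.4   3.8] rect [array([321. , 339.8]), array([13.2,  8.6]), np.float64(16.8)]
38 52 140 mean [476.3 311.7  44.9] rect [array([476.4, 312.6]), array([79.3, 12.8]), np.float64(21.6)]
mat [ 523. -337.    5.] bench z -0.35
3 8 1720 mean [ 524.7 -335.4    5.2] rect [array([ 525.5, -336.3]), array([154.5, 150.7]), np.float64(88.6)]
3 8 7 mean [ 579.8 -199.7    4.8] rect [array([ 579.8, -199.7]), array([ 3.6, 17.2]), np.float64(29.3)]
```

```bash
python3 - <<'E'
from h import *
p=np.load("top0.npz")["p"][:,:,::-1]
a=cv2.resize(p[180:290,125:325],None,fx=4,fy=4,interpolation=cv2.INTER_CUBIC)
cv2.imwrite("pics/c1.png",cv2.convertScaleAbs(a,alpha=1.4))
E
```

```text
(no output)
```

View pics/c1.png

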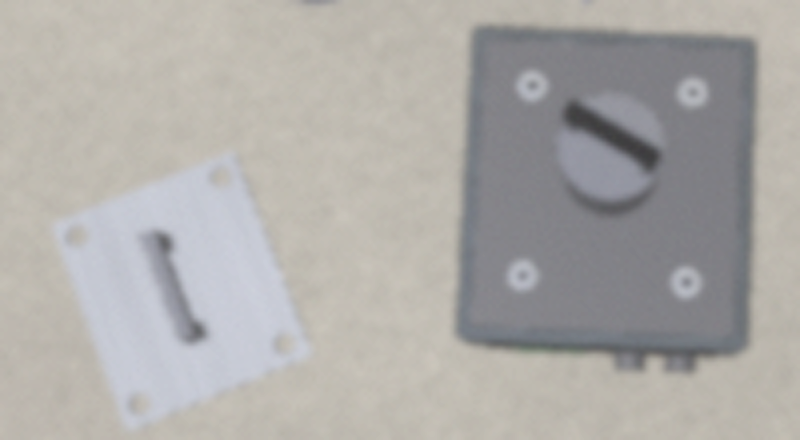

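The crop shows the plate with its four holes, the bosses, and the canister handle at about 58°. The handle is at about (546,2). I'm moving above it with yaw 58.

```bash
python3 -m inch '[0.02,-0.025,0.012,0,0,-6.7,0, 0.025,-0.036,0.012,0,0,-6.7,0, 0.025,-0.037,0.012,0,0,-6.7,0, 0.025,-0.037,0.012,0,0,-6.7,0, 0.025,-0.037,0.012,0,0,-6.7,0, 0.025,-0.037,0.012,0,0,-6.7,0, 0.025,-0.037,0.010,0,0,-6.7,0, 0.025,-0.037,0.010,0,0,-6.7,0, 0.025,-0.037,0,0,0,-6.7,0, 0.025,-0.037,0,0,0,-6.7,0]' && python3 -m inch '[0.025,-0.037,0,0,0,-6.7,0, 0.025,-0.037,0,0,0,-6.7,0, 0.025,-0.037,0,0,0,-6.7,0, 0.025,-0.037,0,0,0,-6.7,0, 0.025,-0.037,0,0,0,-6.7,0, 0.022,-0.025,0,0,0,-6.7,0, 0.005,-0.012,0,0,0,-0.4,0, 0,0,0,0,0,0,0]'
python3 - <<'E'
from h import *
for n in("top","scene"):
    a=np.load(n+"0.npz"); X=cloud(n,a["d"]); z=X[...,2]
    def pca(lo,hi,c):
        q=X[(z>lo)&(z<hi)&(np.hypot(X[...,0]-c[0],X[...,1]-c[1])<50)][:,:2]; w,V=np.linalg.eigh(np.cov(q.T)); return q.mean(0).round(1),np.degrees(np.arctan2(V[1,1],V[0,1]))%180
    print(n,pca(224,240,(545,2)),pca(40,52,(477,312)))
# sub-pixel hole centres on top image: darkest centroid inside plate / boss rings
p=np.load("top0.npz")["p"].mean(2)
def cent(u,v,z,inv):
    w=p[v-4:v+5,u-4:u+5]; yy,xx=np.mgrid[v-4:v+5,u-4:u+5]
    b=np.median(w); wt=np.clip((w-b) if not inv else (b-w),0,None); wt[wt<wt.max()*.25]=0
    return atz("top",(wt*xx).sum()/wt.sum(),(wt*yy).sum()/wt.sum(),z)[:2]
def fit(pts,m):
    m=np.array(m,float);pts=np.array(pts);a=m-m.mean(0);b=pts-pts.mean(0)
    th=np.arctan2((a[:,0]*b[:,1]-a[:,1]*b[:,0]).sum(),(a*b).sum()); print(pts.round(1).tolist(),pts.mean(0).round(2),np.degrees(th).round(2), 'scale',np.sqrt((b**2).sum()/(a**2).sum()).round(3))
M=[(65,55),(65,-55),(-65,-55),(-65,55)]
o=lambda c:(int(round(125+c[0]/4)),int(round(180+c[1]/4)))
fit([cent(*o(c),90,False) for c in[(532,86),(692,93),(686,283),(522,276)]],M)
fit([cent(*o(c),5,True) for c in[(77,235),(221,177),(286,343),(140,403)]],M)
E
```

```text
time: 1.1
tool_pos: [395.2, 222.5, 301.2]
tcp_rot: [180.0, -0.0, 98.3]
ft_force: [1.1, 0.2, -0.4]
finger_gap: 85.6
time: 1.9
tool_pos: [546.4, 0.7, 300.0]
tcp_rot: [-179.9, 0.1, 57.9]
ft_force: [-0.1, 0.5, 0.1]
finger_gap: 85.3
top (array([544.5,   2.9]), np.float64(58.43488715147113)) (array([476.3, 312. ]), np.float64(21.03835791693959))
scene (array([5.485e+02, 5.000e-01]), np.float64(57.69213847389881)) (array([476.9, 310.2]), np.float64(21.071159971491312))
[[601.8, 54.8], [594.8, -55.6], [464.8, -46.4], [472.4, 63.2]] [533.46   4.  ] -3.85 scale 1.001
[[515.9, 388.1], [558.1, 284.2], [434.0, 238.6], [394.1, 341.1]] [475.53 313.01] 21.06 scale 1.01
```

```bash
python3 -m inch '[0,0,-0.03,0,0,0,0, 0,0,-0.03,0,0,0,0, 0,0,-0.02,0,0,0,0, 0,0,-0.014,0,0,0,0, 0,0,0,0,0,0,0]' && python3 -m inch '[0,0,0,0,0,0,200, 0,0,0,0,0,0,255, 0,0,0,0,0,0,255, 0,0,0,0,0,0,255, 0,0,0,0,0,0,255, 0,0,0,0,0,0,255, 0,0,0,0,0,0,255, 0,0,0,0,0,0,255, 0,0,0,0,0,0,255, 0,0,0,0,0,0,255]' 60
```

```text
time: 2.4
tool_pos: [544.7, 3.3, 204.7]
tcp_rot: [-179.8, 0.1, 58.1]
ft_force: [0.6, -0.4, 0.7]
finger_gap: 85.6
time: 3.4
tool_pos: [546.7, 2.1, 207.6]
tcp_rot: [180.0, -0.0, 58.0]
ft_force: [-1.0, 1.4, 5.1]
finger_gap: 8.8
```

```bash
python3 -m inch '[0,0,0.01,0,0,0,255, 0,0,0.02,0,0,0,255, 0,0,0.025,0,0,0,255, 0,0,0,0,0,0,255]' && python3 - <<'E'
from h import *
s=r.sense();print(s["finger_gap"],s["ft_force"],s["wrist_torque"],s["tool_pos"])
for n in("top","scene"):
    p,d=r.snapshot(n);np.savez(n+"1.npz",p=p,d=d)
    c=p[130:290,190:350] if n=="top" else p[80:240,190:350]
    cv2.imwrite(f"pics/g_{n}.png",c[:,:,::-1])
a=[cv2.imread(f"pics/g_{n}.png") for n in("top","scene")]
cv2.imwrite("pics/g1.png",cv2.resize(np.hstack(a),None,fx=2.5,fy=2.5,interpolation=cv2.INTER_CUBIC))
s=r.sense();print(s["finger_gap"],s["ft_force"],s["tool_pos"])
E
```

```text
time: 3.8
tool_pos: [548.1, 1.8, 265.6]
tcp_rot: [179.7, -0.1, 58.0]
ft_force: [0.9, -0.8, -3.2]
finger_gap: 8.7
8.704568309950249 [ 0.88707081 -0.78090612 -3.15325664] [-0.03882865 -0.12166286  0.00566194] [548.06654705   1.84891806 265.60221541]
8.9281121642563 [-0.27019418 -0.24959631 -4.31375344] [546.62053647   2.00054591 261.56050384]
```

View pics/g1.png

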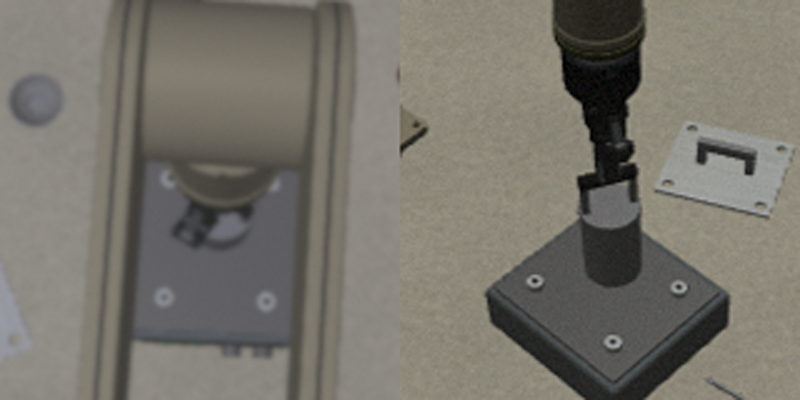

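Both views show the canister held upright and clear of the deck, with force about −4 N. Next I carry it to the mat at (527,−336).

```bash
python3 -m inch '[0,-0.01,0,0,0,0,255, -0.002,-0.02,0,0,0,0,255, -0.002,-0.03,0,0,0,0,255, -0.002,-0.03,0,0,0,0,255, -0.002,-0.03,0,0,0,0,255, -0.002,-0.03,0,0,0,0,255, -0.002,-0.03,0,0,0,0,255, -0.002,-0.03,0,0,0,0,255, -0.002,-0.03,0,0,0,0,255, -0.002,-0.03,0,0,0,0,255]' && python3 -m inch '[-0.002,-0.03,0,0,0,0,255, 0,-0.022,-0.005,0,0,0,255, 0,-0.012,-0.01,0,0,0,255, 0,-0.004,-0.02,0,0,0,255, 0,0,-0.025,0,0,0,255, 0,0,-0.025,0,0,0,255, 0,0,-0.02,0,0,0,255, 0,0,-0.012,0,0,0,255, 0,0,-0.005,0,0,0,255, 0,0,0,0,0,0,255]' && python3 - <<'E'
from h import *
ps=[]
for n in("top","scene"):
    p,d=r.snapshot(n)
    c=p[150:310,313:473] if n=="top" else p[170:330,110:270]
    ps.append(c[:,:,::-1])
cv2.imwrite("pics/m1.png",cv2.resize(np.hstack(ps),None,fx=2.5,fy=2.5,interpolation=cv2.INTER_CUBIC))
s=r.sense();print(s["finger_gap"],s["ft_force"],s["tool_pos"],s["tcp_rot"])
E
```

```text
time: 4.9
tool_pos: [527.1, -269.4, 259.7]
tcp_rot: [-179.8, 0.0, 58.0]
ft_force: [1.0, 0.3, -3.1]
finger_gap: 8.4
time: 5.9
tool_pos: [526.0, -335.5, 138.9]
tcp_rot: [-179.9, -0.0, 58.0]
ft_force: [0.2, -0.2, -3.0]
finger_gap: 8.4
8.589886956414233 [-0.6994277   0.52010176 -2.55703027] [ 527.02689773 -336.24926163  140.99689761] [1.79909353e+02 8.20714483e-03 5.79809204e+01]
```

View pics/m1.png

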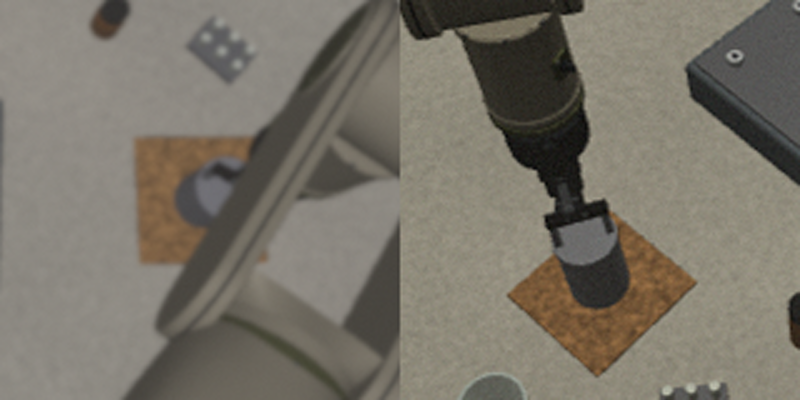

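The canister is upright over the middle of the mat and about 8 mm up. Lowering gently.

```bash
python3 -m inch '[0,0,-0.002,0,0,0,255, 0,0,-0.002,0,0,0,255, 0,0,-0.002,0,0,0,255, 0,0,0,0,0,0,255]'; python3 -m inch '[0,0,-0.001,0,0,0,255, 0,0,0,0,0,0,255]';python3 -m inch '[0,0,-0.001,0,0,0,255, 0,0,0,0,0,0,255]'
```

```text
time: 6.4
tool_pos: [526.3, -335.8, 133.6]
tcp_rot: [-180.0, -0.0, 58.0]
ft_force: [0.6, -0.2, -3.4]
finger_gap: 8.2
time: 6.6
tool_pos: [526.4, -335.9, 132.8]
tcp_rot: [-180.0, -0.0, 58.0]
ft_force: [0.4, 0.6, -3.4]
finger_gap: 8.5
time: 6.8
tool_pos: [526.9, -336.2, 132.7]
tcp_rot: [179.9, 0.0, 58.0]
ft_force: [-1.0, 1.8, 2.3]
finger_gap: 8.3
```

Contact: Fz rose from −3.4 to +2.3 N. I'm releasing and going straight up.

```bash
python3 -m inch '[0,0,0,0,0,0,200, 0,0,0,0,0,0,150, 0,0,0,0,0,0,100, 0,0,0,0,0,0,60, 0,0,0,0,0,0,0, 0,0,0,0,0,0,0, 0,0,0,0,0,0,0, 0,0,0,0,0,0,0]' && python3 -m inch '[0,0,0.01,0,0,0,0, 0,0,0.03,0,0,0,0, 0,0,0.04,0,0,0,0, 0,0,0.045,0,0,0,0, 0,0,0.045,0,0,0,0, 0,0,0,0,0,0,0]'; python3 - <<'E'
from h import *
ps=[]
for n in("top","scene"):
    p,d=r.snapshot(n)
    c=p[150:310,313:473] if n=="top" else p[170:330,110:270]
    ps.append(c[:,:,::-1])
    X=cloud(n,d);z=X[...,2]; m=(z>100)&(z<115)&(np.hypot(X[...,0]-527,X[...,1]+336)<60); print(n,m.sum(),rect(X[m]),X[m].mean(0))
cv2.imwrite("pics/m2.png",cv2.resize(np.hstack(ps),None,fx=2.5,fy=2.5,interpolation=cv2.INTER_CUBIC))
E
```

```text
time: 7.6
tool_pos: [526.4, -335.9, 131.9]
tcp_rot: [-180.0, 0.0, 58.0]
ft_force: [-0.3, -0.4, 0.0]
finger_gap: 85.4
time: 8.2
tool_pos: [528.9, -337.7, 312.2]
tcp_rot: [179.2, 0.1, 58.0]
ft_force: [0.3, -0.2, 0.2]
finger_gap: 85.3
top 368 ((524.2246704101562, -333.1004638671875), (64.90983581542969, 65.43318939208984), 86.51942443847656) [ 520.8417983  -330.50920325  106.44469788]
scene 384 ((534.0445556640625, -339.4018249511719), (68.23352813720703, 53.93915939331055), 59.09614562988281) [ 534.40949696 -339.98802282  106.64747744]
```

View pics/m2.png

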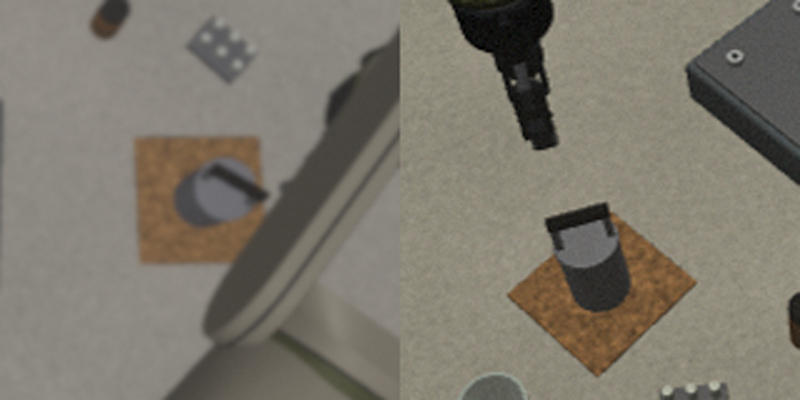

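The canister stands upright, wholly on the mat. On to the plate handle at (476.5,311.5), yaw 21.

```bash
python3 -m inch '[-0.002,0.02,0,0,0,-1,0, -0.004,0.04,0,0,0,-3,0, -0.004,0.046,0,0,0,-3,0, -0.004,0.046,0,0,0,-3,0, -0.004,0.046,0,0,0,-3,0, -0.004,0.046,0,0,0,-3,0, -0.004,0.046,0,0,0,-3,0, -0.004,0.046,0,0,0,-3,0, -0.004,0.046,0,0,0,-3,0, -0.004,0.046,0,0,0,-3,0]' && python3 -m inch '[-0.004,0.046,-0.01,0,0,-3,0, -0.004,0.046,-0.02,0,0,-3,0, -0.004,0.046,-0.02,0,0,-3,0, 0,0.046,-0.02,0,0,0,0, 0,0.030,-0.03,0,0,0,0, 0,0.006,-0.03,0,0,0,0, 0,0,-0.02,0,0,0,0, 0,0,0,0,0,0,0, 0,0,0,0,0,0,0]'; python3 - <<'E'
from h import *
print(r.sense()["tool_pos"],r.sense()["tcp_rot"])
ps=[]
q=[]
for n in("top","scene"):
    p,d=r.snapshot(n); q.append(r.sense()["tool_pos"])
    c=p[170:330,90:250] if n=="top" else p[70:230,240:400]
    ps.append(c[:,:,::-1])
print(q)
cv2.imwrite("pics/p1.png",cv2.resize(np.hstack(ps),None,fx=2.5,fy=2.5,interpolation=cv2.INTER_CUBIC))
E
```

```text
time: 9.3
tool_pos: [487.2, 93.8, 300.4]
tcp_rot: [-179.9, 0.1, 29.8]
ft_force: [0.9, -0.6, 0.1]
finger_gap: 85.7
time: 10.2
tool_pos: [475.7, 310.8, 151.4]
tcp_rot: [180.0, 0.1, 21.0]
ft_force: [0.2, -0.5, -0.4]
finger_gap: 85.5
[475.71594013 310.82370023 151.38003958] [1.79982434e+02 1.41591592e-01 2.09662203e+01]
[array([476.69201745, 311.18873392, 152.84917913]), array([477.26803813, 311.38033304, 153.67318284])]
```

```bash
python3 -m inch '[0,0,-0.03,0,0,0,0, 0,0,-0.035,0,0,0,0, 0,0,-0.035,0,0,0,0, 0,0,-0.02,0,0,0,0, 0,0,-0.011,0,0,0,0, 0,0,0,0,0,0,0]' && python3 -m inch '[0,0,0,0,0,0,200, 0,0,0,0,0,0,255, 0,0,0,0,0,0,255, 0,0,0,0,0,0,255, 0,0,0,0,0,0,255, 0,0,0,0,0,0,255, 0,0,0,0,0,0,255, 0,0,0,0,0,0,255, 0,0,0,0,0,0,255]' 90 && python3 -m inch '[0,0,0.003,0,0,0,255, 0,0,0.012,0,0,0,255, 0,0,0.02,0,0,0,255, 0,0,0.03,0,0,0,255, 0,0,0.03,0,0,0,255, 0,0,0.025,0,0,0,255, 0,0,0.01,0,0,0,255, 0,0,0,0,0,0,255, 0,0,0,0,0,0,255]'; python3 - <<'E'
from h import *
ps=[];q=[]
for i in range(3):
  for n in("top","scene"):
    p,d=r.snapshot(n); s=r.sense(); q.append(np.r_[s["tool_pos"],s["tcp_rot"]%360,s["ft_force"]])
    if i==0: ps.append((p[170:330,90:250] if n=="top" else p[50:210,240:400])[:,:,::-1]);np.savez(n+"2.npz",p=p,d=d)
print(np.mean(q,0).round(2),np.std(q,0).round(2))
cv2.imwrite("pics/p2.png",cv2.resize(np.hstack(ps),None,fx=2.5,fy=2.5,interpolation=cv2.INTER_CUBIC))
E
```

```text
time: 10.9
tool_pos: [476.4, 311.0, 20.9]
tcp_rot: [180.0, 0.1, 20.9]
ft_force: [-0.4, 0.0, -0.3]
finger_gap: 85.4
time: 11.8
tool_pos: [476.8, 311.6, 22.0]
tcp_rot: [-180.0, -0.0, 21.0]
ft_force: [-1.0, -0.5, 6.3]
finger_gap: 6.3
time: 12.7
tool_pos: [475.9, 311.0, 149.9]
tcp_rot: [180.0, 0.1, 21.0]
ft_force: [-1.1, 0.6, -5.5]
finger_gap: 5.9
[ 4.7554e+02  3.1083e+02  1.4936e+02  1.7998e+02  1.7000e-01  2.0970e+01
 -1.0000e-01 -6.0000e-02 -4.0200e+00] [0.22 0.11 0.36 0.   0.03 0.   0.38 0.34 0.38]
```

View pics/p2.png

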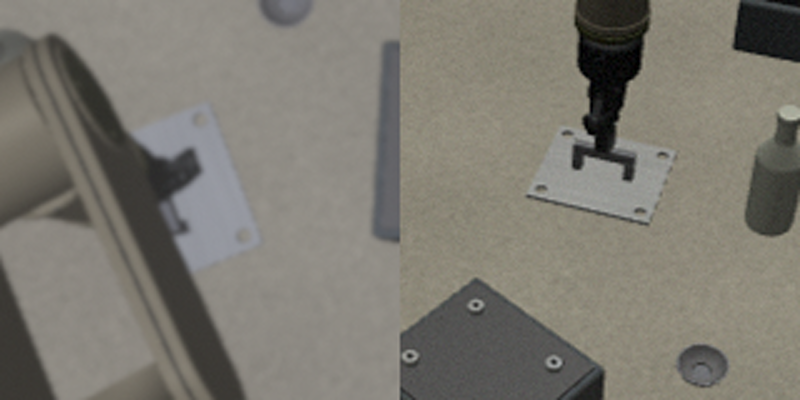

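The plate hangs level from the handle. Moving it over the shaker, with its underside staying near 130.

```bash
python3 -m inch '[0.002,-0.01,0,0,0,-1,255, 0.004,-0.02,0,0,0,-2,255, 0.006,-0.03,0,0,0,-2.4,255, 0.006,-0.03,0,0,0,-2.4,255, 0.006,-0.03,0,0,0,-2.4,255, 0.006,-0.03,0,0,0,-2.4,255, 0.006,-0.03,0,0,0,-2.4,255, 0.006,-0.03,0,0,0,-2.4,255, 0.006,-0.03,0,0,0,-2.4,255, 0.0055,-0.03,0,0,0,-2.4,255]' && python3 -m inch '[0.003,-0.02,0,0,0,-1.6,255, 0.002,-0.0125,0,0,0,-1.1,255, 0,-0.005,0,0,0,0,255, 0,0,0,0,0,0,255, 0,0,0,0,0,0,255, 0,0,0,0,0,0,255]'; python3 - <<'E'
from h import *
ps=[];q=[]
for i in range(4):
  for n in("top","scene"):
    p,d=r.snapshot(n); s=r.sense(); q.append(np.r_[s["tool_pos"],s["tcp_rot"]%360,s["ft_force"]])
    if i==0: ps.append((p[147:307,197:357] if n=="top" else p[100:260,190:350])[:,:,::-1]);np.savez(n+"3.npz",p=p,d=d)
print(np.mean(q,0).round(2),np.std(q,0).round(2))
cv2.imwrite("pics/s1.png",cv2.resize(np.hstack(ps),None,fx=2.5,fy=2.5,interpolation=cv2.INTER_CUBIC))
E
```

```text
time: 14.0
tool_pos: [530.0, 39.4, 151.2]
tcp_rot: [180.0, -0.0, -1.4]
ft_force: [0.1, 0.4, -3.5]
finger_gap: 6.1
time: 14.6
tool_pos: [534.9, 4.8, 151.2]
tcp_rot: [-180.0, 0.0, -3.8]
ft_force: [-0.7, 0.8, -3.5]
finger_gap: 6.2
[ 5.3498e+02  4.3800e+00  1.5122e+02  1.8001e+02  1.8000e+02  3.5612e+02
 -2.0000e-02 -0.0000e+00 -3.6800e+00] [3.0e-02 2.5e-01 2.0e-02 0.0e+00 1.8e+02 2.0e-02 4.4e-01 4.9e-01 4.3e-01]
```

View pics/s1.png

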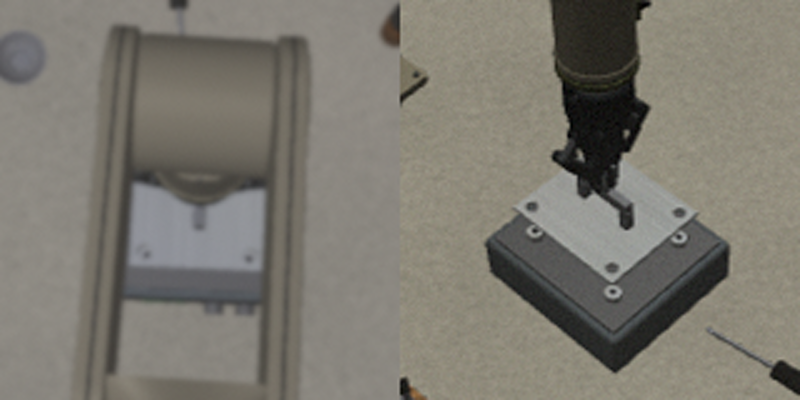

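The scene view shows three holes at px (243,183), (302,185) and (275,207) over their bosses at (244,193), (302,195) and (275,217). Top shows the two near holes. I'm measuring the offset in each camera.

```bash
cat > off.py <<'E'
from h import *
M={0:(65,55),1:(65,-55),2:(-65,-55),3:(-65,55)}
def pts(n,img,P,z,dark,w=5):
    out=[];g=img.astype(float).mean(2)
    for u,v in P:
        u0,v0=int(round(u)),int(round(v)); s=8
        W=cv2.resize(g[v0-w:v0+w+1,u0-w:u0+w+1],None,fx=s,fy=s,interpolation=cv2.INTER_CUBIC)
        lo,hi=np.percentile(W,3),np.percentile(W,97 if not dark else 60)
        m=((W<(lo+hi)/2) if dark else (W>(np.median(W)+hi)/2)).astype(np.uint8)
        k,l,st,c=cv2.connectedComponentsWithStats(m); i=1+np.argmin(np.hypot(*(c[1:]-W.shape[0]/2).T)+ (st[1:,4]<60)*99)
        cc=cv2.convexHull(np.argwhere(l==i)[:,::-1].astype(np.int32)); mo=cv2.moments(cc)
        x,y=mo["m10"]/mo["m00"],mo["m01"]/mo["m00"]
        out.append(atz(n,u0-w+(x+.5)/s-.5,v0-w+(y+.5)/s-.5,z)[:2])
    return np.array(out)
def pose(p,ids):
    a=np.array([M[i] for i in ids],float);am=a.mean(0);b=p-p.mean(0);a=a-am
    th=np.arctan2((a[:,0]*b[:,1]-a[:,1]*b[:,0]).sum(),(a*b).sum());c,s=np.cos(th),np.sin(th)
    t=p.mean(0)-np.array([[c,-s],[s,c]])@am
    res=p-t-(a+am)@np.array([[c,-s],[s,c]]).T
    return t.round(2),np.degrees(th).round(2),np.abs(res).max().round(1)
def plate_z(n,d,c,R=60):
    X=cloud(n,d);z=X[...,2];m=(z>85)&(z<145)&(np.hypot(X[...,0]-c[0],X[...,1]-c[1])<100)&(np.hypot(X[...,0]-c[0],X[...,1]-c[1])>30)
    q=X[m];h=np.median(q[q[:,2]>98][:,2]);q=q[abs(q[:,2]-h)<4]
    A=np.c_[q[:,:2]-c,np.ones(len(q))];k=np.linalg.lstsq(A,q[:,2],rcond=None)[0]
    return h.round(2),k[2].round(2),'tilt deg',np.degrees(k[:2]).round(2),len(q)
E
python3 - <<'E'
from off import *
L=lambda f:np.load(f)
top0,sc0,top3,sc3=[L(f) for f in("top0.npz","scene0.npz","top3.npz","scene3.npz")]
sb=[(244,192.8),(301.6,195.2),(275.2,216.8)]; sh=[(242.8,182.8),(302,184.8),(274.8,206.8)]; si=[2,0,1]
print('sc boss now ',pose(pts("scene",sc3["p"],sb,90,False),si))
print('sc boss 0',pose(pts("scene",sc0["p"],sb,90,False),si))
for z in(132.5,135): print('sc hole',z,pose(pts("scene",sc3["p"],sh,z,True,4),si))
tb=[(258,201.5),(298,203.3),(296.5,250.8),(255.5,249)]
print('top boss',pose(pts("top",top0["p"],tb,90,False),[0,1,2,3]))
th=[(197+250/2.5,147+258/2.5),(197+143/2.5,147+252/2.5)]
for z in(132.5,135): print('top hole',z,pose(pts("top",top3["p"],th,z,True,4),[2,3]))
for n,a in(("scene",sc3),("top",top3)): print(n,plate_z(n,a["d"],(534,4)))
for n,a in(("scene",sc0),("top",top0)): 
    X=cloud(n,a["d"]);z=X[...,2];m=(abs(z-80)<5)&(np.hypot(X[...,0]-534,X[...,1]-4)<95);print(n,'deck z',np.median(z[m]))
E
```

```text
sc boss now  (array([535.64,   3.18]), np.float64(-3.58), np.float64(1.2))
sc boss 0 (array([535.26,   3.77]), np.float64(-3.66), np.float64(0.1))
sc hole 132.5 (array([534.31,   5.02]), np.float64(-3.62), np.float64(0.2))
sc hole 135 (array([535.72,   3.55]), np.float64(-3.62), np.float64(0.2))
top boss (array([533.54,   3.64]), np.float64(-3.82), np.float64(0.1))
top hole 132.5 (array([530.46,   3.75]), np.float64(-3.71), np.float64(2.1))
top hole 135 (array([530.27,   3.77]), np.float64(-3.71), np.float64(2.2))
scene (np.float64(134.28), np.float64(134.24), 'tilt deg', array([ 0.07, -0.16]), 1382)
top (np.float64(133.68), np.float64(133.5), 'tilt deg', array([-0.21, -0.16]), 1306)
scene deck z 80.24139492730819
top deck z 79.65632061911674
```

The plate is already within about 1 mm and 0.1°, level, with its underside at 129. Lowering 24 mm and rechecking.

```bash
python3 -m inch '[0,0,-0.004,0,0,0,255, 0,0,-0.006,0,0,0,255, 0,0,-0.006,0,0,0,255, 0,0,-0.005,0,0,0,255, 0,0,-0.003,0,0,0,255, 0,0,0,0,0,0,255, 0,0,0,0,0,0,255, 0,0,0,0,0,0,255]'; python3 - <<'E'
from off import *
A={}
for n in("top","scene"):
    S=[r.snapshot(n) for _ in range(4)]
    A[n]=np.mean([s[0] for s in S],0),np.median([s[1] for s in S],0); np.savez(n+"4.npz",p=A[n][0],d=A[n][1])
s=r.sense();print(s["tool_pos"],s["tcp_rot"],s["ft_force"],s["time"])
for n in A: print(n,plate_z(n,A[n][1],(534,4)))
c,si_=np.cos(np.radians(-3.75)),np.sin(np.radians(-3.75));RM=np.array([[c,-si_],[si_,c]])
def P(n,ids,z,t): return proj(n,np.array([np.r_[RM@np.array(M[i])+t,z] for i in ids]))
sc0=np.load("scene0.npz")["p"]
for z in(107.5,110):
    g=P("scene",[2,0,1],z,(535.3,3.7)); print('sc hole',z,pose(pts("scene",A["scene"][0],g,z,True,4),[2,0,1]),g.round(1).tolist())
    g=P("top",[2,3],z,(533.5,3.7)); print('top hole',z,pose(pts("top",A["top"][0],g,z,True,4),[2,3]))
ps=[A["top"][0][215:275,227:327],A["scene"][0][160:220,225:325]]
cv2.imwrite("pics/f1.png",cv2.resize(np.vstack(ps)[:,:,::-1].astype(np.uint8),None,fx=5,fy=5,interpolation=cv2.INTER_CUBIC))
E
```

```text
time: 15.8
tool_pos: [535.3, 3.8, 127.5]
tcp_rot: [-180.0, -0.0, -3.9]
ft_force: [0.9, -0.3, -3.2]
finger_gap: 5.6
[535.05963348   3.86444824 127.28226135] [-1.79997630e+02 -8.08735642e-03 -3.92858858e+00] [-0.97708551  0.34044643 -4.12430271] 16.2
top (np.float64(110.12), np.float64(110.14), 'tilt deg', array([ 0.02, -0.25]), 1307)
scene (np.float64(110.41), np.float64(110.35), 'tilt deg', array([-0.07, -0.06]), 1473)
sc hole 107.5 (array([533.52,   4.88]), np.float64(-3.68), np.float64(0.3)) [[243.0, 188.1], [301.1, 190.6], [274.5, 212.6]]
top hole 107.5 (array([532.22,   3.86]), np.float64(-3.61), np.float64(0.6))
sc hole 110 (array([534.91,   3.42]), np.float64(-3.68), np.float64(0.3)) [[242.9, 187.5], [301.1, 190.1], [274.4, 212.1]]
top hole 110 (array([532.02,   3.88]), np.float64(-3.61), np.float64(0.8))
```

View pics/f1.png

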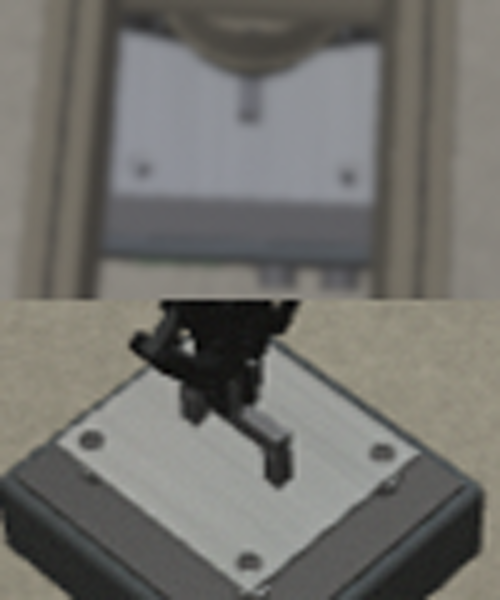

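Height is about 15.2 mm above the bosses and the plate is level. The holes suggest x is about 1 mm short; I'll cross-check with the plate's edges.

```bash
python3 - <<'E'
from off import *
from scipy.ndimage import map_coordinates
c,s=np.cos(np.radians(-3.8)),np.sin(np.radians(-3.8));RM=np.array([[c,-s],[s,c]])
def edge(n,f,t,z,ax,val,rng):
    g=np.load(f)["p"].astype(float).mean(2);o=np.arange(-9,9.01,.25);e=[]
    for k in np.arange(*rng,4):
        L=np.zeros((len(o),2));L[:,ax]=val+o;L[:,1-ax]=k
        q=proj(n,np.c_[L@RM.T+t,np.full(len(o),z)]);I=map_coordinates(g,[q[:,1],q[:,0]],order=1)
        e.append(I)
    I=np.mean(e,0);d=np.gradient(I); i=np.argmax(abs(d));w=np.abs(d)*(abs(np.arange(len(o))-i)<10)
    return round(float((w*o).sum()/w.sum()),2), I[::8].round(0).tolist()
print('top -x',edge("top","top4.npz",(533.54,3.64),110,0,-80,(-40,40)))
for z in(105,110):
  print('scene +x',z,edge("scene","scene4.npz",(535.3,3.7),z,0,80,(-50,40)))
  print('scene -y',z,edge("scene","scene4.npz",(535.3,3.7),z,1,-70,(-60,60)))
  print('scene +y',z,edge("scene","scene4.npz",(535.3,3.7),z,1,70,(20,70)))
# control: same estimator on plate when it lay on the bench would share biases; deck edge for shaker pose
for n,f,t in(("top","top0.npz",(533.54,3.64)),("scene","scene0.npz",(535.3,3.7))):
  print(n,'deck -x/+x',edge(n,f,t,80,0,-110,(-60,60))[0],edge(n,f,t,80,0,110,(-60,60))[0],'-y/+y',edge(n,f,t,80,1,-100,(-60,60))[0],edge(n,f,t,80,1,100,(-60,60))[0])
E
```

```text
top -x (0.46, [97.0, 97.0, 99.0, 104.0, 114.0, 127.0, 139.0, 145.0, 147.0, 148.0])
scene +x 105 (-2.76, [157.0, 158.0, 148.0, 116.0, 84.0, 78.0, 84.0, 88.0, 89.0, 90.0])
scene -y 105 (2.27, [86.0, 86.0, 84.0, 82.0, 84.0, 101.0, 133.0, 155.0, 159.0, 157.0])
scene +y 105 (2.77, [137.0, 145.0, 152.0, 156.0, 154.0, 140.0, 113.0, 88.0, 85.0, 107.0])
scene +x 110 (-0.21, [156.0, 157.0, 158.0, 152.0, 130.0, 94.0, 77.0, 82.0, 87.0, 88.0])
scene -y 110 (-0.22, [85.0, 84.0, 82.0, 86.0, 108.0, 141.0, 158.0, 158.0, 156.0, 154.0])
scene +y 110 (-0.36, [150.0, 155.0, 155.0, 148.0, 127.0, 97.0, 82.0, 97.0, 120.0, 134.0])
top deck -x/+x -4.11 -1.55 -y/+y 0.9 -1.19
scene deck -x/+x 5.51 -6.82 -y/+y 6.92 -5.05
```

The plate's edges put it within 0.5 mm of the shaker pattern in both cameras, so no correction is needed. Handing in.

```bash
python3 -m inch '[0,0,0,0,0,0,255, 0,0,0,0,0,0,255]'; python3 - <<'E'
from h import *
p,d=r.snapshot("scene");X=cloud("scene",d);z=X[...,2];m=(z>150)&(z<165)&(np.hypot(X[...,0]-527,X[...,1]+336)<60)
s=r.sense();print('canister handle top',np.median(z[m]),m.sum(),'qd',np.abs(s["qd"]).max(),s["ft_force"])
print(r.hand_in())
E
```

```text
time: 16.4
tool_pos: [535.0, 3.8, 127.2]
tcp_rot: [-180.0, 0.0, -3.9]
ft_force: [-0.3, 0.4, -3.4]
finger_gap: 6.1
canister handle top 156.39963661476122 129 qd 0.08729909681910902 [-0.19283724  0.86904559 -3.93008428]
the job is handed in; nothing more can be done
None
```

I stood the canister on the cork mat, then handed in at about 16.5 s with the plate held still over the shaker.

- **Canister:** I lifted it off the shaker by its handle and lowered it until the wrist force showed contact, then released it. It stands upright, wholly on the mat near its middle. The last depth check put its handle top at 156 mm, where about 157 mm is expected.
- **Plate:** It hovers about 15 mm above the bosses, level to within 0.3°. It is turned within about 0.2° of the boss pattern and was still at hand-in. The wrist carries about its weight and nothing more, so it touches nothing.
- **Hole alignment:** The plate's edges in both cameras, and the holes in the scene camera taken at the plate's top face, put it within about 0.5 mm of the bosses.
- **Disagreements:**
  - The hole estimate from the top camera, where the boss shows through the hole, suggested an offset of up to 1.5 mm in x. I trusted the edge fit and made no correction.
  - The shaker's deck edges, measured the same way, gave inconsistent values (1–7 mm), so I did not use them.
  - The finger opening read 6–9 mm on bars 12 mm thick, though both grips held.

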